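Set the specimen gauge with its thumbwheel

ROBOT

A 6-joint arm with a two-finger parallel gripper is mounted at the origin on the work surface. World frame = base frame: x ahead of the robot, y to its left, z up, the work surface at z = 0. Lengths are in m, angles in rad, forces in N, time in s.
With the tool pointing down it reaches from about 0.425 to 0.95 m from the base axis. Payload 3.5 kg.
Tool frame: the origin (TCP) lies at the very end of the fingers, on their centre line; the grasp point (between the pads) lies arm.hold_point_z behind it (arm.hold_point_z is the distance from the TCP to the grasp point, in m); z points along the fingers, y is the line along which they close (so a half turn about z gives the same grasp; the last joint's range is limited). The gripper opens to 85 mm and grips with 20 to 120 N. Pads are 22 mm wide; open, the fingers measure 114 mm over their backs; the gripper's body (76 mm by 85 mm) begins 54 mm behind the grasp point. The pads swing forward as they close: fully open they stand 13 mm farther back than shut.
Start: joints at [0.986, 0.286, 1.577, -0, 1.279, -0.15], TCP at [0.284, 0.612, 0.231] pointing down, gripper open.
Joint ranges: [-2.77, 2.77], [-0.9, 2.22], [0.21, 2.48], [-1.53, 4.67], [0.24, 2.81], [-2.84, 2.84]. Speed limits (rad/s): [2.79, 2.79, 3.14, 3.14, 3.14, 3.14].

INTERFACE

Orientations are given as a unit quaternion [x, y, z, w].
In Python, from cell import readout, optics, arm gives the robot as it stands. The module is installed in compiled form; this text tells all that it offers.
- The arm moves only by the shell command python3 -m pendant 'ROWS' [FORCE]. ROWS is JSON, a list of rows, each a list of 3 entries, a list of its own where there are three numbers: the shift along the tool's x, y, z in m, then the turn about the tool's z in rad, then the closure, from -1 (fully open) to 1 (shut), so that 0 is half open. A call has 1 to 20 rows; each row is the pose to reach, as a shift and turn from the pose commanded when the call began, along the tool's axes at that moment; what a row does not reach only later rows make up. A row lasts 1/12 s, in which the tool goes at most 41.7 mm and 7.16 degrees, less where a joint would pass 70% of its speed; a pose out of reach is approached as far as the arm can. A call with a gripper value outside its range is refused whole. The fingers move at their own pace and stop on an object; FORCE is the grip in N (left out, the last holds). Time passes only in rows, so rows that repeat a pose let the fingers close. It gives the time, the measured TCP pose, the force, the opening and the grip force at its end, in the units of the state.
- readout.observe(): the state, without advancing time (a new reading comes with each control period).
- optics.snapshot(name): name is "side" or "top" or "wrist"; returns the picture (400x640x3 uint8, red, green, blue); there is no depth.
- optics.camera_info(name): a dict with "fx", "fy", "cx", "cy" (pixels), "dist" ([k1, k2, p1, p2, k3] as OpenCV has them; the pictures are not rectified), "world_from_camera" (4x4, takes a point from camera to world coordinates). Camera axes: x right, y up, looking along -z (the intrinsics and any distortion apply to the point x, -y, -z); pixel columns grow to the right and rows downward; lengths in m; the calibration is good to about 2 mm. A picture is of the moment at which its call begins: read the wrist's pose just before it. camera_info takes no time and is no camera call; for the wrist camera it gives the pose at the moment of the call.
- arm.close_job(): hands the job in; it is judged then, once.
The state is a dict: "clock": time; "joint_positions": joint angles; "dq": joint speeds; "joint_efforts": joint torques, N m; "ee_pos": TCP position; "ee_rot": TCP orientation; "ft_force": force on the tool from outside, world axes, zero at the start; "moment": the same for the moment, N m; "width": finger opening in m; "grip_force": force on a finger pad.
Only numpy, scipy, OpenCV 4.12 (cv2) and the standard library are available. Lean on these libraries where they do the work, as an engineer would, in place of code of your own. Each camera call takes 0.05 s, during which the arm holds its last target. There are 200 camera calls.

TASK

On the small bench gauge, roll the knurled thumbwheel under a fingertip, with light strokes, until the closing face of the sliding jaw lines up with the middle of the upright fin of the gauge mark. Turn only the wheel: do not touch the jaw or the mark, leave the jar, tweezers and magnifier where they are, grasp nothing, and finish with the hand clear.

Things in the scene. Friction and masses are not known exactly. Their poses are not given: they have to be found in the camera images.
- gauge: Foot plate of the bench gauge, screwed down: dark steel, 108 (its x) by 262 (its y) by 4 mm. Origin at bench height on its long centre line; x across, y along, z up; the plate runs from y = -108.5 to +153.5 mm. The gauge's deck stands over it on soft rubber feet.
- deck: Grey deck, 96 (gauge x) by 250 (y, -102.5 to +147.5 mm) by 14 mm, origin on its underside 16 mm over the gauge's, same axes. Carries the fixed jaw (-y end), the black wheel housing (+y end: 56 by 84 mm, centred at y = +95 mm, top 74 mm above the bench) and a scale strip, a tick each 10 mm. Soft feet: it sinks level, from about 3 N, 0.8 N more per mm, to a stop at 8 mm (9 N), and springs back.
- fixed_face (a point): Point on the face of the fixed jaw that looks at the sliding jaw: gauge y = -60 mm, 56 mm above the bench; the jaw's top is 66 mm above the bench. Axes as the gauge.
- wheel_top (a point): Highest point of the thumbwheel, 86 mm above the bench when not pressed, at gauge x = 0, y = +95 mm, 12 mm above the housing top; sinks with the deck; axes as the gauge. Moving the wheel's top toward the fixed jaw (gauge -y) closes the sliding jaw, toward +y opens it: 1 mm of jaw per 2.13 mm of rim (15 mm per rad).
- thumbwheel: Knurled steel wheel, 64 mm across, 26 mm wide, standing in a slot of the housing; origin at its centre, x along its level axle (gauge x); turns with the wheel. Turned by friction: about 1 N along the rim; a press 3 to 5 mm down grips well. Stays where left; starts at its open stop. Pressing or pinching it with over 30 N fails.
- sliding_jaw: Aluminium jaw block, 46 mm (gauge x, from -30 to +16) by 14 mm (y), top 66 mm above the bench; origin at the deck's underside, on the centre line, in the plane of its closing (-y) face. It slides along gauge y, driven by the wheel; it starts at gauge y = +30 mm.
- jaw_face (a point): Point on the closing (-y) face of the sliding jaw, at its +x edge, 56 mm above the bench, 16 mm from the centre line. Axes as the gauge.
- mark_line (a point): Tip of the gauge mark's fin, mid-thickness, 56 mm above the bench, 18 mm from the centre line. Axes as the gauge. The jaw is set when jaw_face has the same gauge y as this point. The jaw's edge passes it 2 mm away without touching.
- mark: The gauge mark: a dark steel rider 18 by 16 by 12 mm on a rail on the +x side of the deck, with an upright fin 5 mm thick (gauge y), 26 mm long (x), its top 60 mm above the bench, pointing at the jaw. Origin at the deck's underside on the centre line, at the fin's mid-thickness. It slides stiffly along y and must not be touched.
- jar: Loose small glass specimen jar, 42 mm across, 58 mm high, bystander beside the gauge on its +x side; origin at the centre of its underside.
- tweezers: Loose blue plastic tweezers lying flat, 120 mm long, 5 mm thick, bystander on the gauge's -x side; origin under the middle, x along the length.
- magnifier: Loose black magnifier lying flat, 52 mm round rim, 70 mm handle toward its -x, 8 mm thick, bystander on the gauge's +x side by the wheel; origin under the rim's centre.

How it is judged:
By the outcome, as a careful person would: the job done as asked, in the order asked, and still so for the second after the job is handed in, with the robot touching nothing.
It also fails if it takes over 45 s, if anything falls off the work surface, if the arm or the gripper's body presses on something with over 40 N, if the wrist force passes 120 N, or if a joint passes its speed limit or range.

## Working session

There is one attempt and no reset: what is moved stays moved. The work goes in short steps, Python scripts to look and compute and a shell command to move; the robot and the scene stay as the last step left them, time stands still between calls to the robot, and variables do not carry over. Pictures are saved under pics/ and viewed, at most 10 in all, crops included, and the job is handed in when it is done.

```bash
mkdir -p pics; python3 - <<'E'
from cell import readout, optics, arm
import cv2
s=readout.observe();print(s['clock'],s['ee_pos'],s['ee_rot'],s['width'],arm.hold_point_z)
for n in("side","top","wrist"):
    i=optics.snapshot(n);cv2.imwrite(f'pics/{n}0.png',i[:,:,::-1])
    c=optics.camera_info(n);print(n,c)
E
```

```text
0.0 [0.28394288 0.61164705 0.22990884] [ 2.15685390e-01  9.76462176e-01 -1.12196897e-03 -4.15787393e-04] 0.08526152016460392 0.0187
side {'fx': 447.6990292507281, 'fy': 447.6990292507281, 'cx': 325.5349726959519, 'cy': 199.7971600891962, 'dist': array([-0.10023721,  0.        ,  0.        ,  0.        ,  0.        ]), 'world_from_camera': array([[ 0.94219436,  0.25538195, -0.21690978,  0.40990263],
       [-0.3350083 ,  0.73009936, -0.59558741, -0.43033223],
       [ 0.00626342,  0.63382568,  0.77345057,  0.65837425],
       [ 0.        ,  0.        ,  0.        ,  1.        ]])}
top {'fx': 492.8464085458659, 'fy': 492.8464085458659, 'cx': 319.187276759423, 'cy': 207.38492175147599, 'dist': array([-0.08594078,  0.        ,  0.        ,  0.        ,  0.        ]), 'world_from_camera': array([[ 0.01346169,  0.97193631, -0.23485866,  0.36296258],
       [-0.99989673,  0.01190318, -0.00805236,  0.01164023],
       [-0.00503082,  0.2349428 ,  0.97199618,  0.93525013],
       [ 0.        ,  0.        ,  0.        ,  1.        ]])}
wrist {'fx': 335.4332518416058, 'fy': 335.4332518416058, 'cx': 319.4717615988543, 'cy': 202.01486922342602, 'dist': array([-0.05327496,  0.        ,  0.        ,  0.        ,  0.        ]), 'world_from_camera': array([[ 4.21458896e-01, -8.72269305e-01, -2.48029551e-01,
         2.20889634e-01],
       [ 9.06847040e-01,  4.05111147e-01,  1.16247170e-01,
         6.41892791e-01],
       [-9.19302321e-04, -2.73918268e-01,  9.61752534e-01,
         3.73627029e-01],
       [ 0.00000000e+00,  0.00000000e+00,  0.00000000e+00,
         1.00000000e+00]])}
```

View pics/top0.png

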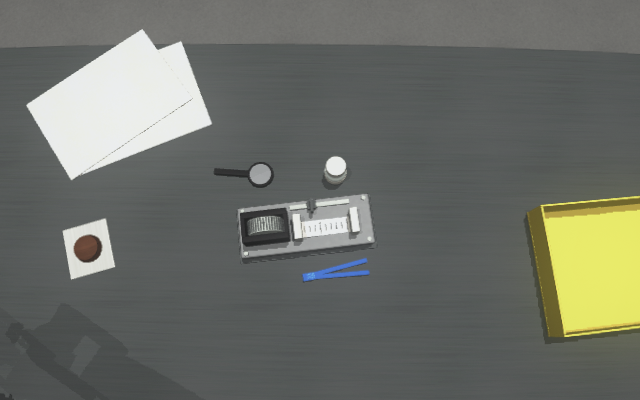

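View pics/side0.png

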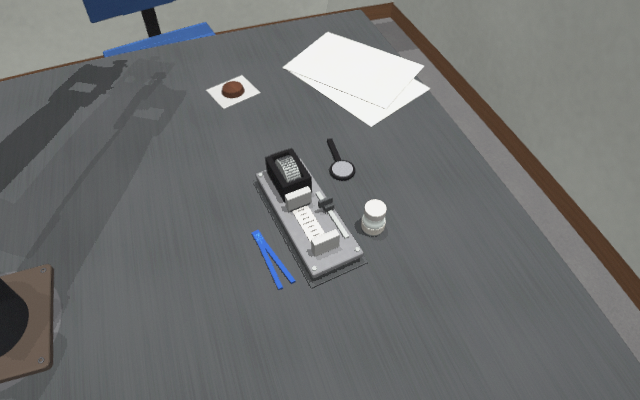

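The gauge lies near the world axes: wheel at top (265,225), fixed jaw (353,220), mark (312,205). Side view confirms it. I'll enlarge both.

```bash
python3 - <<'E'
import cv2,numpy as np
t=cv2.imread('pics/top0.png')[185:270,230:390];s=cv2.imread('pics/side0.png')[140:290,250:400]
cv2.imwrite('pics/tc.png',cv2.resize(t,None,fx=5,fy=5,interpolation=cv2.INTER_CUBIC))
cv2.imwrite('pics/sc.png',cv2.resize(s,None,fx=4,fy=4,interpolation=cv2.INTER_CUBIC))
E
```

```text
(no output)
```

View pics/tc.png

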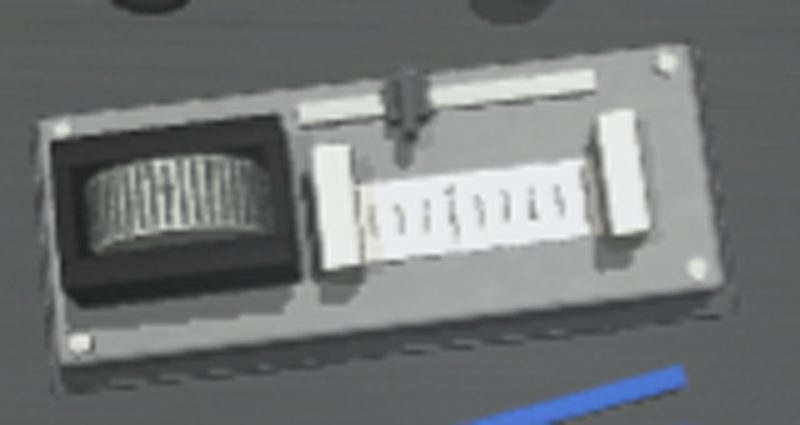

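View pics/sc.png

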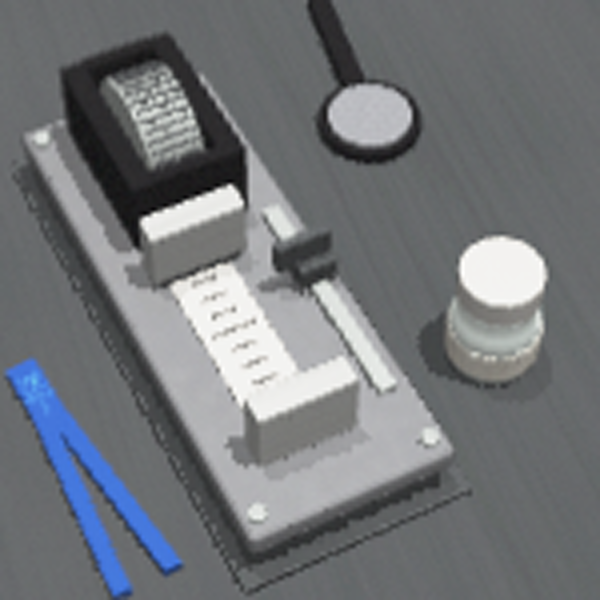

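```bash
cat > h.py <<'E'
import cv2,numpy as np
from scipy.optimize import least_squares
from cell import readout,optics,arm
def proj(c,P):
    T=np.linalg.inv(c['world_from_camera']);p=np.atleast_2d(P)@T[:3,:3].T+T[:3,3]
    K=np.array([[c['fx'],0,c['cx']],[0,c['fy'],c['cy']],[0,0,1]])
    return cv2.projectPoints((p*[1,-1,-1]).reshape(-1,1,3),np.zeros(3),np.zeros(3),K,c['dist'])[0][:,0]
def g2w(q,G):
    G=np.atleast_2d(G)/1000.;c,s=np.cos(q[2]),np.sin(q[2])
    return np.c_[q[0]+c*G[:,0]-s*G[:,1],q[1]+s*G[:,0]+c*G[:,1],G[:,2]]
E
python3 - <<'E'
from h import *
top=[((40,120),(48,147.5,30)),((690,45),(48,-102.5,30)),((722,283),(-48,-102.5,30)),((62,362),(-48,147.5,30)),
((50,142),(28,137,74)),((280,117),(28,53,74)),((300,282),(-28,53,74)),((75,305),(-28,137,74)),((350,146),(16,30,66)),((363,265),(-30,30,66))]
side=[((255,548),(-48,-102.5,30)),((455,455),(48,-102.5,30)),((25,140),(-48,147.5,30)),((62,68),(-28,137,74)),((165,33),(28,137,74)),((245,150),(28,53,74)),((135,215),(-28,53,74))]
ct,cs=optics.camera_info('top'),optics.camera_info('side')
ut=np.array([a for a,_ in top])/5+[230-.4,185-.4];us=np.array([a for a,_ in side])/4+[250-.4,140-.4]
Gt=[b for _,b in top];Gs=[b for _,b in side]
f=lambda q,w=(1,1):np.r_[w[0]*(proj(ct,g2w(q,Gt))-ut).ravel(),w[1]*(proj(cs,g2w(q,Gs))-us).ravel()]
for w in((1,0),(0,1),(1,1)):
    r=least_squares(f,[.35,.1,0],args=(w,));print(r.x,np.round(r.fun,1) if w==(1,1) else '')
q=r.x;np.save('q.npy',q)
print('wheel top',g2w(q,[0,95,86]), 'yaw',np.degrees(q[2]))
for y in(0,5,10,15,20,25):print(y,np.round((proj(ct,g2w(q,[18,y,60]))-[229.6,184.6])*5),np.round((proj(cs,g2w(q,[18,y,60]))-[249.6,139.6])*4))
print(cv2.Rodrigues(np.zeros(3))[0][0]); 
from scipy.spatial.transform import Rotation as R
print(R.from_quat(readout.observe()['ee_rot']).as_matrix())
E
```

```text
[0.54929624 0.02187978 0.13947478] 
[0.54709878 0.01788233 0.13713357] 
[0.54840091 0.02063524 0.13757275] [ 0.1  0.9  0.9 -0.1  2.   1.8  0.2  2.6  0.8  0.9  1.2  0.2  0.6 -2.3
 -1.4 -1.2  0.9  0.3  1.2  1.4 -0.2 -1.   1.5 -1.  -1.  -1.4 -0.8  0.3
  1.2 -0.7  1.2 -0.3 -0.4 -5.6]
wheel top [[0.53537269 0.11473766 0.086     ]] yaw 7.882338052402867
0 [[436. 136.]] [[284. 260.]]
5 [[422. 137.]] [[279. 252.]]
10 [[409. 139.]] [[274. 244.]]
15 [[395. 141.]] [[268. 236.]]
20 [[382. 142.]] [[263. 228.]]
25 [[368. 144.]] [[258. 220.]]
[1. 0. 0.]
[[-9.06955514e-01  4.21225194e-01 -1.01515724e-03]
 [ 4.21226322e-01  9.06954297e-01 -1.51270080e-03]
 [ 2.83513537e-04 -1.79956328e-03 -9.99998341e-01]]
```

The fin is near gauge y ≈ 10 and the pose fits to about 3 mm. Next is a wrist view from above the jaw, with tool x along gauge +y.

```bash
cat >> h.py <<'E'
from scipy.spatial.transform import Rotation as R
def shift(q,G):
    s=readout.observe();M=R.from_quat(s['ee_rot']).as_matrix()
    d=M.T@(g2w(q,G)[0]-s['ee_pos']); gy=M.T@np.array([-np.sin(q[2]),np.cos(q[2]),0])
    return np.round(d,4),round(np.arctan2(gy[1],gy[0]),4)
E
python3 -c "
from h import *
print(shift(np.load('q.npy'),[0,-30,170]))"
```

```text
(array([-0.5051, -0.4499,  0.0609]), np.float64(0.9984))
```

```bash
python3 -m pendant '[[[-0.505,-0.45,0.03],0.998,1],[[-0.505,-0.45,0.03],0.998,1],[[-0.505,-0.45,0.03],0.998,1],[[-0.505,-0.45,0.03],0.998,1],[[-0.505,-0.45,0.03],0.998,1],[[-0.505,-0.45,0.03],0.998,1],[[-0.505,-0.45,0.03],0.998,1],[[-0.505,-0.45,0.03],0.998,1],[[-0.505,-0.45,0.03],0.998,1],[[-0.505,-0.45,0.03],0.998,1],[[-0.505,-0.45,0.03],0.998,1],[[-0.505,-0.45,0.03],0.998,1],[[-0.505,-0.45,0.03],0.998,1],[[-0.505,-0.45,0.03],0.998,1],[[-0.505,-0.45,0.03],0.998,1],[[-0.505,-0.45,0.03],0.998,1],[[-0.505,-0.45,0.061],0.998,1],[[-0.505,-0.45,0.061],0.998,1],[[-0.505,-0.45,0.061],0.998,1],[[-0.505,-0.45,0.061],0.998,1]]'
python3 - <<'E'
from h import *
c=optics.camera_info('wrist');i=optics.snapshot('wrist')[:,:,::-1]
np.save('c1.npy',c,allow_pickle=True)
cv2.imwrite('pics/w1.png',cv2.resize(i,(800,500),interpolation=cv2.INTER_CUBIC));cv2.imwrite('pics/w1raw.png',i)
print(shift(np.load('q.npy'),[0,95,95]))
E
```

```text
clock: 1.82
ee_pos: [0.5524, -0.008, 0.1704]
ee_rot: [0.657, 0.754, -0.0, -0.0]
ft_force: [0.3, 0.1, 1.4]
width: 0.0001
grip_force: 0.0
(array([ 0.1238, -0.0004,  0.0762]), np.float64(0.0016))
```

View pics/w1.png

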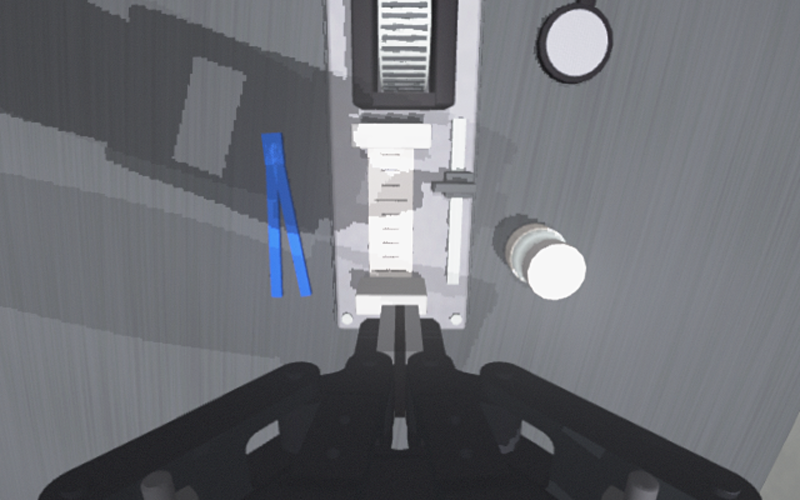

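Wrist view: wheel at (404,45), jaw (392,135), fin (453,185), all clear. I'll enlarge the jaw and fin.

```bash
python3 - <<'E'
import cv2
i=cv2.imread('pics/w1raw.png')[65:170,265:395]
cv2.imwrite('pics/w1c.png',cv2.resize(i,None,fx=5.5,fy=5.5,interpolation=cv2.INTER_CUBIC))
E
```

```text
(no output)
```

View pics/w1c.png

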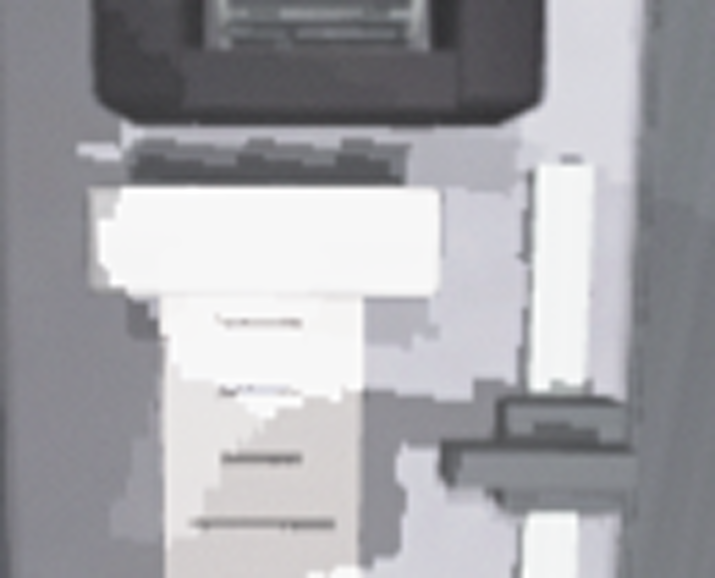

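```bash
cat >> h.py <<'E'
def ray(c,uv,z):
    K=np.array([[c['fx'],0,c['cx']],[0,c['fy'],c['cy']],[0,0,1]])
    n=cv2.undistortPoints(np.array([[uv]],float),K,c['dist'])[0,0];T=c['world_from_camera']
    d=T[:3,:3]@[n[0],-n[1],-1];return T[:3,3]+d*(z/1000-T[2,3])/d[2]
def gy(q,c,uv,z):
    p=ray(c,uv,z)-[q[0],q[1],0];a,s=np.cos(q[2]),np.sin(q[2])
    return np.round(1000*np.array([a*p[0]+s*p[1],-s*p[0]+a*p[1]]),1)
E
python3 - <<'E'
from h import *
c=np.load('c1.npy',allow_pickle=True).item();q=np.load('q.npy')
for n,p,z in(('jaw corner 16,30',(440,295),66),('jaw back 16,44',(440,187),66),('jaw -30,30',(92,290),66),('fin top y+',(450,447),60),('fin top y-',(455,485),60),('hous 22,53',(505,124),74),('hous -22,53',(130,124),74)):
    print(n,gy(q,c,(p[0]/5.5+264.6,p[1]/5.5+64.6),z))
for n,p in(('fixed back corners',(358,293)),('fj',(427,293))):print(n,gy(q,c,(p[0]*.8,p[1]*.8),66))
E
```

```text
jaw corner 16,30 [18.1 33.5]
jaw back 16,44 [17.8 47.1]
jaw -30,30 [-27.5  34.1]
fin top y+ [20.3 13. ]
fin top y- [21.1  7.8]
hous 22,53 [25.2 54.5]
hous -22,53 [-21.3  54.5]
fixed back corners [-26.1 -55.8]
fj [ 17.5 -55.8]
```

Jaw must close about 23 mm (≈49 mm of rim). Going above the wheel's +y side, then down to contact.

```bash
python3 -m pendant '[[[0.04,0,0],0,1],[[0.08,0,0],0,1],[[0.12,0.001,0],0,1],[[0.134,0.001,0],0,1],[[0.134,0.001,0.03],0,1],[[0.134,0.001,0.06],0,1],[[0.134,0.001,0.076],0,1],[[0.134,0.001,0.076],0,1],[[0.134,0.001,0.08],0,1],[[0.134,0.001,0.084],0,1],[[0.134,0.001,0.087],0,1],[[0.134,0.001,0.089],0,1],[[0.134,0.001,0.089],0,1],[[0.134,0.001,0.089],0,1]]'; python3 -c "
from h import *
print(shift(np.load('q.npy'),[1.5,97,82]))"
```

```text
clock: 3.03
ee_pos: [0.5368, 0.1243, 0.0832]
ee_rot: [0.657, 0.754, 0.001, 0.001]
ft_force: [-0.8, 1.2, 5.3]
width: 0.0001
grip_force: 2.6
(array([-0.0073, -0.0013,  0.0012]), np.float64(0.0002))
```

```bash
python3 -m pendant '[[[0,0,0.001],0,1],[[-0.003,0,0.001],0,1],[[-0.006,0,0.001],0,1],[[-0.009,0,0.001],0,1],[[-0.012,0,0.001],0,1],[[-0.015,0,0.001],0,1],[[-0.018,0,0.001],0,1],[[-0.018,0,0.001],0,1],[[-0.018,0,0.001],0,1]]';python3 -m pendant '[[[0,0,-0.007],0,1],[[0,0,-0.014],0,1],[[0,0,-0.016],0,1],[[0,0,-0.016],0,1]]'
python3 - <<'E'
from h import *
c=optics.camera_info('wrist');i=optics.snapshot('wrist')[:,:,::-1]
np.save('c2.npy',c,allow_pickle=True);cv2.imwrite('pics/w2raw.png',i)
cv2.imwrite('pics/w2.png',i)
q=np.load('q.npy')
for y in(10,30):print(proj(c,g2w(q,[18,y+3,60])))
E
```

```text
clock: 3.78
ee_pos: [0.5393, 0.1058, 0.0823]
ee_rot: [0.657, 0.754, 0.001, 0.002]
ft_force: [-0.2, -1.0, 5.9]
width: 0.0002
grip_force: 2.9
clock: 4.12
ee_pos: [0.5382, 0.1064, 0.0973]
ee_rot: [0.657, 0.754, 0.0, 0.001]
ft_force: [-0.4, 0.4, 0.0]
width: -0.0
grip_force: 0.0
[[344.77256718 340.2224331 ]]
[[345.53097846 313.45760708]]
```

View pics/w2.png

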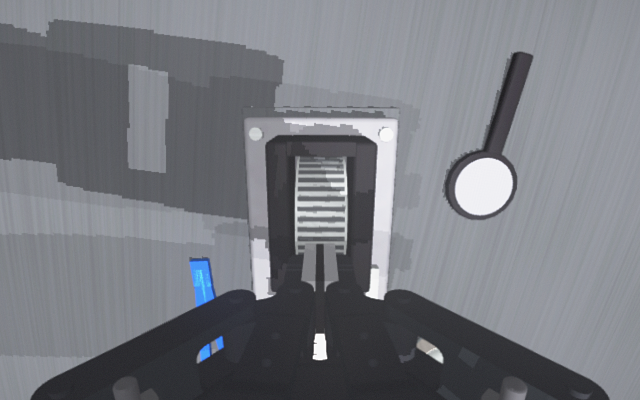

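Tip is centred on the wheel (320,250), with the jaw hidden behind the hand. Doing a second 20 mm stroke, then back to the viewing pose.

```bash
python3 -m pendant '[[[0.019,0,0],0,1],[[0.019,0,0],0,1],[[0.019,0,0.008],0,1],[[0.019,0,0.013],0,1],[[0.019,0,0.016],0,1],[[0.019,0,0.016],0,1],[[0.016,0,0.016],0,1],[[0.013,0,0.016],0,1],[[0.01,0,0.016],0,1],[[0.007,0,0.016],0,1],[[0.004,0,0.016],0,1],[[0.001,0,0.016],0,1],[[-0.001,0,0.016],0,1],[[-0.001,0,0.016],0,1],[[-0.001,0,0.016],0,1],[[-0.001,0,0.008],0,1],[[-0.001,0,0],0,1],[[-0.001,0,-0.04],0,1],[[-0.001,0,-0.072],0,1],[[-0.001,0,-0.072],0,1]]'
python3 -m pendant '[[[-0.04,0,0],0,1],[[-0.08,0,0],0,1],[[-0.115,0,0],0,1],[[-0.115,0,0],0,1],[[-0.115,0,0],0,1],[[-0.115,0,0],0,1]]'
cat > look.py <<'E'
import sys
from h import *
c=optics.camera_info('wrist');i=optics.snapshot('wrist')[:,:,::-1];n=sys.argv[1]
q=np.load('q.npy');u=proj(c,g2w(q,[20,18,60]))[0];x,y=int(u[0])-55,int(u[1])-40
np.save(n+'.npy',dict(c=c,o=(x,y)),allow_pickle=True)
cv2.imwrite(f'pics/{n}.png',cv2.resize(i[y:y+75,x:x+95],None,fx=8,fy=8,interpolation=cv2.INTER_CUBIC));print(x,y)
E
python3 look.py v3
```

```text
clock: 5.83
ee_pos: [0.5421, 0.1054, 0.1761]
ee_rot: [0.657, 0.754, 0.004, 0.005]
ft_force: [0.8, 0.4, 1.5]
width: 0.0001
grip_force: 0.0
clock: 6.33
ee_pos: [0.5534, -0.0083, 0.168]
ee_rot: [0.657, 0.754, -0.0, -0.001]
ft_force: [-0.6, -0.9, -0.1]
width: 0.0001
grip_force: 0.0
290 98
```

View pics/v3.png

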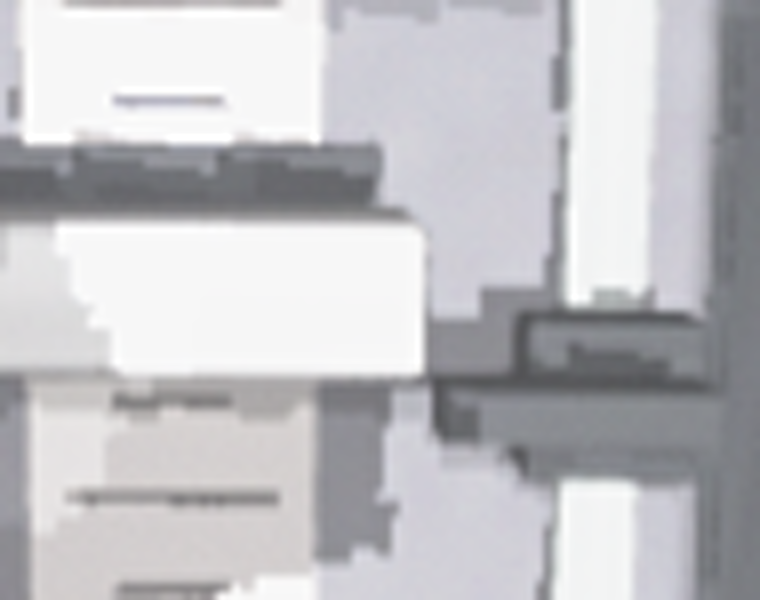

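Jaw face edge at crop row 377, fin top rows 390–445 (middle about 417).

```bash
cat > m.py <<'E'
import sys
from h import *
d=np.load(sys.argv[1]+'.npy',allow_pickle=True).item();q=np.load('q.npy');o=d['o']
for k,z in((2,66),(3,60),(4,60)):
    v=float(sys.argv[k]);x=424 if z==66 else 480
    print(gy(q,d['c'],(o[0]+x/8-.44,o[1]+v/8-.44),z))
E
python3 m.py v3 377 390 445; python3 -c "
from h import *
print(shift(np.load('q.npy'),[1.5,97,97]))"
```

```text
[17.7 14.4]
[23.3 12.6]
[23.4  7.5]
(array([0.1257, 0.0007, 0.0711]), np.float64(0.0009))
```

```bash
python3 -m pendant '[[[0.04,0,0],0,1],[[0.08,0,0],0,1],[[0.12,0.001,0],0,1],[[0.13,0.001,0],0,1],[[0.13,0.001,0.035],0,1],[[0.13,0.001,0.065],0,1],[[0.13,0.001,0.074],0,1],[[0.13,0.001,0.074],0,1],[[0.13,0.001,0.08],0,1],[[0.13,0.001,0.085],0,1],[[0.13,0.001,0.087],0,1],[[0.13,0.001,0.087],0,1],[[0.13,0.001,0.087],0,1],[[0.127,0.001,0.087],0,1],[[0.124,0.001,0.087],0,1],[[0.121,0.001,0.087],0,1],[[0.121,0.001,0.087],0,1],[[0.121,0.001,0.087],0,1],[[0.121,0.001,0.079],0,1],[[0.121,0.001,0.071],0,1]]'
python3 -m pendant '[[[0,0,-0.04],0,1],[[0,0,-0.071],0,1],[[-0.04,0,-0.071],0,1],[[-0.08,0,-0.071],0,1],[[-0.121,0,-0.071],0,1],[[-0.121,0,-0.071],0,1],[[-0.121,0,-0.071],0,1],[[-0.121,0,-0.071],0,1],[[-0.121,0,-0.071],0,1]]'
python3 look.py v4
```

```text
clock: 8.05
ee_pos: [0.5378, 0.1112, 0.0978]
ee_rot: [0.657, 0.754, -0.0, -0.0]
ft_force: [0.5, 0.2, 0.4]
width: 0.0
grip_force: 0.0
clock: 8.8
ee_pos: [0.5544, -0.0074, 0.1684]
ee_rot: [0.656, 0.754, 0.0, -0.0]
ft_force: [0.4, -0.5, -0.2]
width: 0.0001
grip_force: 0.0
288 99
```

View pics/v4.png

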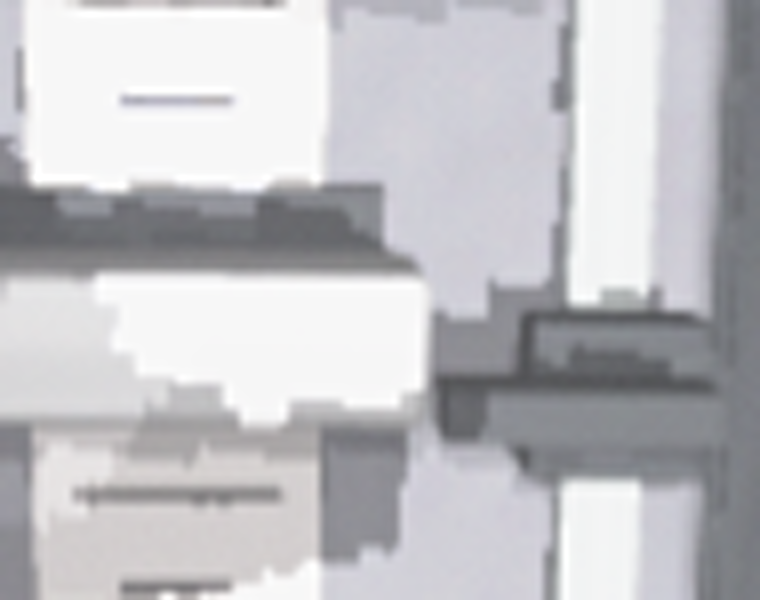

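Jaw back edge at row 272, face edge about 420, fin top 390–445: nearly aligned. Checking with row profiles in the raw pixels.

```bash
python3 - <<'E'
import cv2
for n in('v3','v4'):
    i=cv2.imread(f'pics/{n}.png',0).astype(int)
    for a,b in((340,380),(390,412),(500,640)):print(n,a,[(r,int(i[r-2:r+2,a:b].mean())) for r in range(204 if a<450 else 364,470,4)])
E
python3 m.py v4 420 390 445;python3 m.py v4 272 390 445;python3 m.py v3 220 390 445
```

```text
v3 340 [(204, 122), (208, 125), (212, 133), (216, 147), (220, 170), (224, 203), (228, 233), (232, 245), (236, 247), (240, 248), (244, 247), (248, 247), (252, 247), (256, 247), (260, 247), (264, 247), (268, 247), (272, 247), (276, 247), (280, 247), (284, 247), (288, 247), (292, 247), (296, 246), (300, 246), (304, 246), (308, 246), (312, 246), (316, 246), (320, 246), (324, 246), (328, 246), (332, 246), (336, 246), (340, 246), (344, 246), (348, 247), (352, 247), (356, 247), (360, 248), (364, 248), (368, 246), (372, 231), (376, 196), (380, 158), (384, 133), (388, 122), (392, 118), (396, 120), (400, 120), (404, 122), (408, 125), (412, 130), (416, 136), (420, 141), (424, 143), (428, 143), (432, 143), (436, 142), (440, 142), (444, 142), (448, 142), (452, 142), (456, 143), (460, 144), (464, 144), (468, 143)]
v3 390 [(204, 195), (208, 172), (212, 153), (216, 150), (220, 166), (224, 198), (228, 230), (232, 244), (236, 247), (240, 248), (244, 247), (248, 247), (252, 247), (256, 247), (260, 247), (264, 247), (268, 247), (272, 247), (276, 247), (280, 247), (284, 247), (288, 247), (292, 247), (296
[... 2209 characters left out ...]
, (384, 247), (388, 245), (392, 237), (396, 228), (400, 225), (404, 220), (408, 209), (412, 195), (416, 182), (420, 170), (424, 158), (428, 147), (432, 139), (436, 134), (440, 131), (444, 132), (448, 134), (452, 137), (456, 143), (460, 148), (464, 152), (468, 155)]
v4 500 [(364, 106), (368, 103), (372, 98), (376, 91), (380, 86), (384, 87), (388, 95), (392, 107), (396, 121), (400, 132), (404, 139), (408, 141), (412, 140), (416, 140), (420, 140), (424, 139), (428, 139), (432, 140), (436, 139), (440, 137), (444, 134), (448, 129), (452, 127), (456, 128), (460, 131), (464, 133), (468, 137)]
[17.5 10.5]
[23.  12.6]
[23.1  7.4]
[17.2 23.9]
[23.  12.6]
[23.1  7.4]
[17.4 28.4]
[23.3 12.6]
[23.4  7.5]
```

Agreement is within about 0.3 mm. One last independent check with the camera straight above the mark and closer.

```bash
python3 -m pendant '[[[-0.032,0,0.03],0,1],[[-0.032,0,0.055],0,1],[[-0.032,0,0.055],0,1],[[-0.032,0,0.055],0,1],[[-0.032,0,0.055],0,1],[[-0.032,0,0.055],0,1]]'
python3 look.py v5; python3 -c "
from h import *
q=np.load('q.npy');c=np.load('v5.npy',allow_pickle=True).item()['c'];p=c['world_from_camera'][:3,3]
print(gy(q,dict(c),(c['cx'],c['cy']),p[2]*1000-1),p)"
```

```text
clock: 9.35
ee_pos: [0.5603, -0.0394, 0.1153]
ee_rot: [0.656, 0.755, 0.001, 0.001]
ft_force: [0.2, -0.0, 0.3]
width: -0.0001
grip_force: 0.0
293 50
[3.1 9.1] [0.5502156  0.03034476 0.25861379]
```

View pics/v5.png

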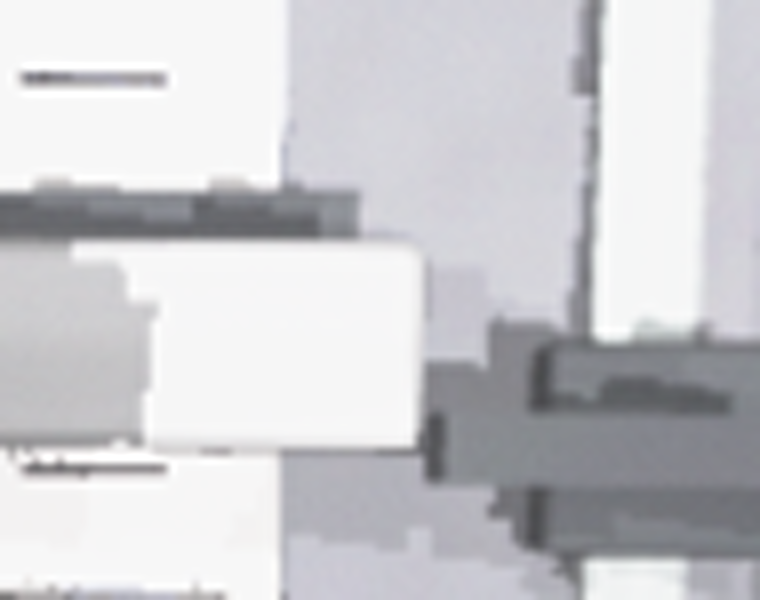

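Straight-down view: jaw edge at row ~450, fin top at 412–485 (middle 448), so they agree within about 0.2 mm. I'll lift clear and hand in.

```bash
python3 -m pendant '[[[0,0,-0.04],0,1],[[0,0,-0.08],0,1],[[0,0,-0.08],0,1],[[0,0,-0.08],0,1],[[0,0,-0.08],0,1]]' && python3 -c "
from cell import arm
print(arm.close_job())"
```

```text
clock: 9.82
ee_pos: [0.5595, -0.0398, 0.1946]
ee_rot: [0.656, 0.754, 0.001, 0.001]
ft_force: [-0.1, -0.2, -0.5]
width: -0.0002
grip_force: 0.0
the job is handed in; nothing more can be done
None
```

The sliding jaw's closing face now lines up with the middle of the mark's fin, within about 0.2 mm in the last camera view; it took three light strokes on the wheel, and I handed the job in at about 10 s with the hand clear (no verdict was returned).

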